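Switch on the cup warmer

TASK

Switch on the cup warmer by pressing its controls from above with closed fingers, in this order: push the raised end of the rocker switch fully down, then press the long bar latch all the way down so that it stays down, then press the large round start button right down and let it come up again. Do not press the small round timer button, and leave the cups, the bowl and the toy car standing where they are.

Things in the scene. Friction and masses are not known exactly. Their poses are not given: they have to be found in the camera images.
- warmer: low metal cup warmer, 260 (x) by 380 mm (y), 50 mm high, fixed; origin at the centre of its underside on the table, x pointing from the control strip (robot's side) to the dark warming plate under the cups. Four white plastic controls stand in a row at x = -85 mm, y = -120, -40, 40 and 120 mm: rocker, bar latch, large and small round button; which stands in which place changes.
- rocker_end (a point): point on top of the rocker's raised half, 20 mm from the pivot; moves and tilts with it. Rocker: 52 mm long (warmer x), 24 wide, shallow V-shaped top, pivot in the middle 62 mm above the table, in a black 64 by 36 mm frame 54 mm above the table. The half away from the robot (+x of the warmer) starts raised, this point at about 69 mm; pushed fully down that half lies level at 62 mm.
- rocker (a joint): angle of the rocker switch: 0 to 0.04 rad at the start (off, far half raised), 0.34 when the far half is fully down (on, near half raised). It turns about the warmer's y axis and stays where it is left; about 3 N at the raised point moves it.
- latch_top (a point): centre of the top of the bar latch, a white plastic bar 46 mm long (warmer x) by 16 mm wide with a flat top, in a black 56 by 26 mm frame; top 68 mm above the table when up, 60 mm when fully down. Axes as the warmer's.
- latch (a joint): how far the bar latch is pressed down: 0 up, 0.008 m fully down. About 4 N moves it and it stays where it is left.
- start_top (a point): centre of the top of the large round start button, 34 mm across, white, in a black round housing 50 mm across whose top is 62 mm above the table; button top 72 mm above the table when up, 66 mm when right down. Axes as the warmer's.
- start (a joint): how far the start button is pressed: 0 up, 0.006 m right down; a spring (1.5 N at first, 5 N right down) brings it up again.
- timer_top (a point): centre of the top of the small round timer button, 18 mm across, white, in a black round housing 34 mm across; as high as the start button. Not to be pressed.
- timer (a joint): how far the timer button is pressed: 0 up, 0.006 m right down, on a spring.
- cup_a: white ceramic cup with one handle, empty, 84 mm across, 60 mm high, loose, standing on the warming plate; origin at the centre of its underside.
- cup_b: a second cup, the same as cup_a, on the other half of the warming plate.
- bowl: white bowl of potpourri, 210 mm across, 75 mm high, loose, on the table to the right of the warmer (-y); origin at the centre of its underside.
- toy_car: small wooden toy car, 60 by 38 mm, 36 mm high, loose, on the table just in front of the control strip; origin at the centre of its underside.
There are look-alikes about, which are no part of the job. What is shaped like the toy_car but red is not meant.

How it is judged:
By the outcome, as a careful person would: the job done as asked, in the order asked, and still so for the second after the job is handed in, with the robot touching nothing.
It also fails if it takes over 38 s, if anything falls off the work surface, if the arm or the gripper's body presses on something with over 40 N, if the wrist force passes 120 N, or if a joint passes its speed limit or range.

ROBOT

A 7-joint arm with a two-finger parallel gripper is mounted at the origin on the work surface. World frame = base frame: x ahead of the robot, y to its left, z up, the work surface at z = 0. Lengths are in m, angles in rad, forces in N, time in s.
With the tool pointing down it reaches from about 0.425 to 0.975 m from the base axis. Payload 16.7 kg.
Tool frame: the origin (TCP) lies midway between the tips of the shut fingers; the grasp point (between the pads) lies 19 mm behind it (arm.hold_point_z is the distance from the TCP to the grasp point, in m); z points along the fingers, y is the direction in which the jaws open and shut (so a half turn about z gives the same grasp; the last joint's range is limited). The gripper opens to 85 mm and grips with 20 to 120 N. Pads are 22 mm wide; open, the fingers measure 114 mm over their backs; the gripper's body (76 mm by 85 mm) begins 54 mm behind the grasp point. The pads swing forward as they close: fully open they stand 13 mm farther back than shut.
Start: joints at [1.034, 0.426, 0.074, 1.606, -0.034, 1.111, -0.067], TCP at [0.255, -0.625, 0.231] pointing down, gripper open.
Joint ranges: [-2.85, 2.85], [-0.5, 2.14], [-1.23, 1.37], [0.21, 2.46], [-1.02, 4.16], [0.16, 2.05], [-2.73, 2.73]. Speed limits (rad/s): [1.89, 1.89, 2.39, 2.39, 3.01, 3.01, 3.01].

INTERFACE

Orientations are given as a unit quaternion [x, y, z, w].
In Python, from bench import arm gives the robot as it stands.
- The arm moves only by the tool drive_tool, never from a script. Its argument "series" is a list of rows, each a list of 4 numbers: the shift along the tool's x, y, z in mm, then the turn about the tool's z in rad. A call has 1 to 12 rows; each row shifts and turns the pose as measured when the row begins, along the tool's axes as they then stand; what a row does not reach is not made up. A row lasts 1/12 s, in which the tool goes at most 41.7 mm and 7.16 degrees, less where a joint would pass 70% of its speed; a pose out of reach is approached as far as the arm can. A call is refused whole if a number of a shift passes 41.7 or a number of a turn 0.125, either way. A call with a gripper value outside its range is refused whole. "hand" is the gripper command: -1 is shut, 1 is fully open, values between are in proportion, set as the call begins (left out, the last holds). The fingers move at their own pace and stop on an object; "squeeze" is the grip in N (left out, the last holds). Time passes only in rows, so rows that do not move let the fingers close. It gives the time, the measured TCP pose, the force and the opening at its end, in the units of the state.
- arm.get_state(): the state, without advancing time (a new reading comes with each control period).
- arm.snapshot(name): name is "side" or "top" or "wrist"; returns a dict with "image" (420x560x3 uint8, red, green, blue), "depth" (420x560 float32, m along the optical axis (not along the pixel's ray), 0 where there is no reading), "fx", "fy", "cx", "cy" (pixels), "origin" and "rotation" of the camera in the world. Camera axes: x right, y down, z forward; pixel columns grow to the right and rows downward; lengths in m; the calibration is good to about 2 mm. A picture is of the moment at which its call begins.
- arm.hand_in(): hands the job in, once; it reports no verdict.
The state is a dict: "time_s": time; "joints": joint angles; "qvel": joint speeds; "effort": joint torques, N m; "tool_pos": TCP position; "tcp_rot": TCP orientation; "force": force on the tool from outside, world axes, zero at the start; "wrist_torque": the same for the moment, N m; "finger_gap": opening from 0.0 (shut) to 1.0 (fully open).
Only numpy, scipy, OpenCV 4.12 (cv2) and the standard library are available. Lean on these libraries where they do the work, as an engineer would, in place of code of your own. Each camera call takes 0.05 s, during which the arm holds its last target.

## Working session

There is one attempt and no reset: what is moved stays moved. The work goes in short steps, Python scripts to look and compute and a tool call to move; the robot and the scene stay as the last step left them, time stands still between calls to the robot, and variables do not carry over. Pictures are saved under pics/ and viewed, and the job is handed in when it is done.

Besides the shell and the picture viewer there is one more tool, called as name(argument=value, ...) on one line, values as JSON. drive_tool: Moves the arm, as the interface text tells. Its arguments: {"type":"object","properties":{"series":{"type":"array","items":{"type":"array","items":{"type":"number"}}},"hand":{"type":"number"},"squeeze":{"type":"number"}},"required":["series"]}

```bash
mkdir -p pics
cat > h.py <<'E'
import numpy as np, cv2
from bench import arm
def snap(n,f):
    s=arm.snapshot(n); cv2.imwrite('pics/'+f+'.png',s['image'][:,:,::-1]); np.savez('pics/'+f+'.npz',**s); return s
def world(s,u,v,d=None):
    d=s['depth'][v,u] if d is None else d
    p=np.array([(u-s['cx'])/s['fx']*d,(v-s['cy'])/s['fy']*d,d])
    return np.array(s['rotation'])@p+np.array(s['origin'])
def cloud(s):
    v,u=np.mgrid[0:s['depth'].shape[0],0:s['depth'].shape[1]]
    d=s['depth']; p=np.stack([(u-s['cx'])/s['fx']*d,(v-s['cy'])/s['fy']*d,d],-1)
    return p@np.array(s['rotation']).T+np.array(s['origin'])
E
python3 - <<'E'
from h import *
for n in ['top','side']: 
    s=snap(n,n+'0'); print(n,s['origin'],s['fx'])
st=arm.get_state(); print({k:np.round(st[k],3) for k in st})
E
```

```text
top [ 0.4325027  -0.14884691  0.94747998] 382.18871731990714
side [0.21585139 0.46824868 0.8226705 ] 424.47065996659416
{'time_s': np.float64(0.1), 'joints': array([ 1.034,  0.427,  0.074,  1.607, -0.034,  1.111, -0.067]), 'qvel': array([-0.001, -0.001, -0.   , -0.   ,  0.001,  0.001, -0.   ]), 'effort': array([ 1.0000e-02, -9.5153e+01,  3.7720e+00, -4.6440e+01,  2.0000e-02,
        6.0000e-03, -0.0000e+00]), 'tool_pos': array([ 0.254, -0.625,  0.231]), 'tcp_rot': array([ 0.981,  0.192, -0.   , -0.001]), 'force': array([-0.279, -0.175,  0.614]), 'wrist_torque': array([ 0.013, -0.017, -0.028]), 'finger_gap': np.float64(1.002)}
```

View pics/top0.png

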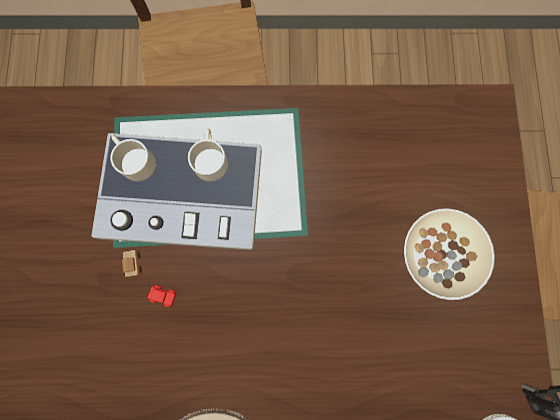

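View pics/side0.png

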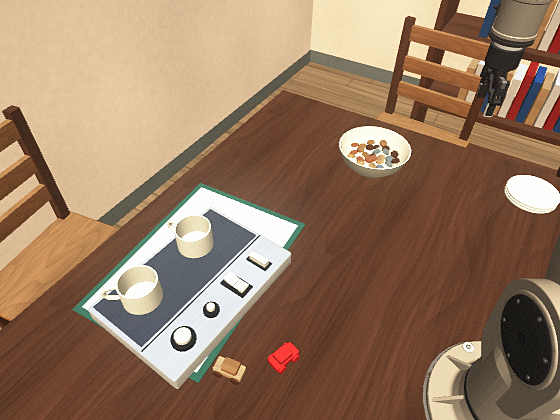

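Top view: the controls are the large round button at (121,220), small round timer at (155,223), rocker in the wide frame at (190,225) and bar latch in the narrow frame at (224,228). The toy car is at (130,263), the red look-alike at (162,296), the bowl at (449,254) and the cups at (132,160) and (208,160). The pairs that could be confused are start/timer and rocker/latch, so I'll check both in a close crop and measure.

Run:
```python
from h import *
s=dict(np.load('pics/top0.npz')); im=s['image'][:,:,::-1]
cv2.imwrite('pics/crop0.png',cv2.resize(im[195:280,85:265],None,fx=4.4,fy=4.4,interpolation=cv2.INTER_CUBIC))
P=cloud(s); 
for u,v in [(121,220),(155,223),(190,218),(190,225),(190,232),(224,228),(130,263),(140,220)]: print((u,v),P[v,u].round(4))
# warmer top surface: z within 50 +-4 mm
m=(abs(P[...,2]-0.05)<0.005); m=m.astype(np.uint8); n,l,st,c=cv2.connectedComponentsWithStats(m)
k=l[190,175] or l[207,140]; print(st[k]); 
q=P[l==k][:,:2].astype(np.float32); r=cv2.minAreaRect(q); print(r, cv2.boxPoints(r))
# white blobs on strip
hsv=cv2.cvtColor(im,cv2.COLOR_BGR2HSV)
w=((P[...,2]>0.057)&(P[...,2]<0.08)&(hsv[...,2]>190)).astype(np.uint8); w[:205]=0
n,l,st,c=cv2.connectedComponentsWithStats(w)
for i in range(1,n):
    if 15<st[i,4]<2000:
        p=P[l==i]; print(st[i],c[i].round(1),p.mean(0).round(4),p[:,2].min(),p[:,2].max(), [ (np.round(x,3)) for x in cv2.minAreaRect(p[:,:2].astype(np.float32))])
```

```text
Traceback (most recent call last):
  File "h.py", line 12, in cloud
    return p@np.array(s['rotation']).T+np.array(s['origin'])
           ~^~~~~~~~~~~~~~~~~~~~~~~~~~
ValueError: matmul: Input operand 1 has a mismatch in its core dimension 0, with gufunc signature (n?,k),(k,m?)->(n?,m?) (size 4 is different from 3)
```

View pics/crop0.png

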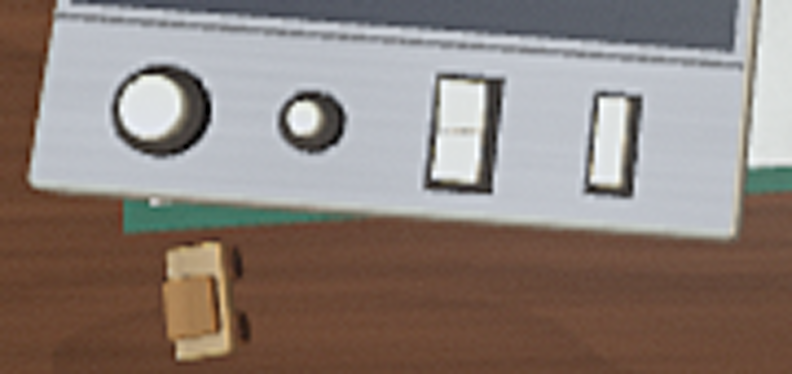

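Crop: large button (115,110), small timer (305,118), rocker with a crease at mid-length (460,130) and narrow latch (612,145), so the choice stands. The rotation is a quaternion, so I'll fix that helper.

```bash
sed -i "s/np.array(s\['rotation'\])/R.from_quat(s['rotation']).as_matrix()/; 1a from scipy.spatial.transform import Rotation as R" h.py
cat > m.py <<'E'
from h import *
s=dict(np.load('pics/top0.npz')); im=s['image'][:,:,::-1]
P=cloud(s); 
for u,v in [(121,220),(155,223),(190,218),(190,225),(190,232),(224,228),(130,263),(140,220)]: print((u,v),P[v,u].round(4))
m=(abs(P[...,2]-0.05)<0.005); m=m.astype(np.uint8); n,l,st,c=cv2.connectedComponentsWithStats(m)
k=l[190,175] or l[207,140]; print(st[k]); 
q=P[l==k][:,:2].astype(np.float32); r=cv2.minAreaRect(q); print(r, cv2.boxPoints(r))
hsv=cv2.cvtColor(im,cv2.COLOR_BGR2HSV)
w=((P[...,2]>0.057)&(P[...,2]<0.08)&(hsv[...,2]>190)).astype(np.uint8); w[:205]=0
n,l,st,c=cv2.connectedComponentsWithStats(w)
for i in range(1,n):
    if 15<st[i,4]<2000:
        p=P[l==i]; print(st[i],c[i].round(1),p.mean(0).round(4),p[:,2].min(),p[:,2].max(), [ (np.round(x,3)) for x in cv2.minAreaRect(p[:,:2].astype(np.float32))])
E
python3 m.py
```

```text
(121, 220) [0.5747 0.2061 0.0728]
(155, 223) [0.5672 0.1294 0.0692]
(190, 218) [0.5785 0.0504 0.065 ]
(190, 225) [0.5626 0.0508 0.061 ]
(190, 232) [0.5462 0.0503 0.0615]
(224, 228) [ 0.5533 -0.0294  0.0695]
(130, 263) [0.4782 0.1946 0.0352]
(140, 220) [0.5779 0.1712 0.0493]
[   91   133   170   116 12781]
((0.6527835130691528, 0.08517420291900635), (0.37921857833862305, 0.2595401108264923), 84.94771575927734) [[ 0.5068198  -0.09227023]
 [ 0.7653515  -0.11512657]
 [ 0.79874724  0.26261863]
 [ 0.54021555  0.285475  ]]
[ 404  209   90   90 1225] [463.2 249.3] [ 0.4966 -0.5828  0.0692] 0.05702892410482541 0.0791344551477352 [array([ 0.488, -0.545]), array([0.208, 0.204]), np.float64(89.461)]
[112 212  14  14 153] [118.7 218.6] [0.5783 0.2121 0.0713] 0.06196740592861849 0.07588889400178833 [array([0.579, 0.213]), array([0.03 , 0.031]), np.float64(89.143)]
[183 213  12  23 223] [188.9 224.2] [0.5641 0.0529 0.0635] 0.05705316574165875 0.07165739155658046 [array([0.564, 0.053]), array([0.023, 0.051]), np.float64(83.828)]
[219 217   9  20 125] [223.  226.4] [ 0.5573 -0.0268  0.0674] 0.06323526567167337 0.07343860781377343 [array([ 0.557, -0.027]), array([0.015, 0.045]), np.float64(85.149)]
[151 218   6   7  39] [153.4 221.1] [0.5714 0.1325 0.0714] 0.05999064466941528 0.07595269842343344 [array([0.572, 0.133]), array([0.014, 0.015]), np.float64(73.317)]
```

Warmer fit: centre (0.653, 0.085), yaw −5.05°, 379×260 mm, which matches. Predicted control centres agree with the blobs to about 1 mm: start (0.579,0.212), timer (0.572,0.133), rocker (0.565,0.053), latch (0.557,−0.027). Rocker_end is then about (0.5845, 0.051). First I'll shut the fingers, turn the tool to line up with the warmer, and travel high.

drive_tool(series=[[0, 0, 0, 0.119], [0, 0, 0, 0.119], [0, 0, 0, 0.119], [0, 0, 0, 0.119], [12, -34, 0, 0], [12, -34, 0, 0], [12, -34, 0, 0], [12, -34, 0, 0], [12, -34, 0, 0], [12, -34, 0, 0], [12, -34, 0, 0], [12, -34, 0, 0]], hand=-1, squeeze=20)

```text
time_s: 1.1
tool_pos: [0.3779, -0.3596, 0.2254]
tcp_rot: [0.998, -0.063, -0.004, -0.002]
force: [2.1, -0.4, 0.3]
finger_gap: -0.001
```

```bash
cat > d.py <<'E'
import sys
from h import *
a=np.deg2rad(-5.05); X=np.array([np.cos(a),np.sin(a),0]); Y=np.array([-X[1],X[0],0]); O=np.array([.6528,.0852,0])
C=dict(rocker=(-65,-40,69),latch=(-85,-120,68),start=(-85,120,72))
st=arm.get_state(); M=R.from_quat(st['tcp_rot']); m=M.as_matrix()
print('t',st['time_s'],'pos',np.round(st['tool_pos'],4),'yaw',np.degrees(np.arctan2(m[1,0],m[0,0])).round(2),'zax',m[:,2].round(3),'F',np.round(st['force'],2),'gap',round(float(st['finger_gap']),3), 'j',np.round(st['joints'],2))
for k,(x,y,z) in C.items():
    p=O+X*x/1e3+Y*y/1e3+[0,0,z/1e3]
    print(k,p.round(4),'tool mm',(1e3*m.T@(p-st['tool_pos'])).round(1))
E
python3 d.py
```

```text
t 1.1 pos [ 0.3779 -0.3596  0.2254] yaw -7.22 zax [-0.008  0.004 -1.   ] F [ 2.14 -0.44  0.28] gap -0.001 j [ 0.59  0.19  0.05  1.95 -0.01  1.02 -1.05]
rocker [0.5845 0.0511 0.069 ] tool mm [ 154.8 -432.9  156.5]
latch [ 0.5576 -0.0269  0.068 ] tool mm [ 137.8 -352.2  157.4]
start [0.5787 0.2122 0.072 ] tool mm [ 128.7 -592.   154.3]
```

drive_tool(series=[[13, -38, 0, -0.038], [13, -38, 0, 0], [13, -38, 0, 0], [13, -38, 0, 0], [13, -38, 0, 0], [13, -38, 0, 0], [13, -38, 0, 0], [13, -38, 0, 0], [13, -38, 0, 0], [13, -38, 0, 0], [13, -38, 0, 0], [0, 0, 0, 0]])

```text
time_s: 2.1
tool_pos: [0.5608, 0.0693, 0.2251]
tcp_rot: [0.999, -0.04, -0.004, -0.003]
force: [-1.8, 0.6, -1.3]
finger_gap: 0.0
```

```bash
python3 d.py
```

```text
t 2.1 pos [0.5608 0.0693 0.2251] yaw -4.63 zax [-0.008  0.007 -1.   ] F [-1.75  0.64 -1.34] gap 0.0 j [-0.01  0.27 -0.27  1.84  0.07  1.04 -1.96]
rocker [0.5845 0.0511 0.069 ] tool mm [ 26.4  17.1 155.8]
latch [ 0.5576 -0.0269  0.068 ] tool mm [  5.9  97.  156.5]
start [0.5787 0.2122 0.072 ] tool mm [   7.6 -143.   153.9]
```

drive_tool(series=[[13, 8, 0, 0], [13, 9, 0, 0], [0, 0, 30, 0], [0, 0, 35, 0], [0, 0, 35, 0], [0, 0, 25, 0], [0, 0, 0, 0], [0, 0, 0, 0]])

```text
time_s: 2.77
tool_pos: [0.5886, 0.0486, 0.0951]
tcp_rot: [0.999, -0.04, -0.004, -0.003]
force: [-0.8, 0.1, 0.0]
finger_gap: -0.0
```

```bash
python3 d.py
python3 - <<'E'
from h import *
for n in ['top','side','wrist']: snap(n,n+'1')
a=cv2.imread('pics/side1.png')[210:370,80:330]; b=cv2.imread('pics/top1.png')[190:290,85:265]
cv2.imwrite('pics/s1c.png',cv2.resize(a,None,fx=3,fy=3,interpolation=3))
E
```

```text
t 2.7667 pos [0.5886 0.0486 0.0951] yaw -4.56 zax [-0.007  0.006 -1.   ] F [-0.75  0.11  0.05] gap -0.0 j [-0.    0.46 -0.24  1.9   0.13  0.81 -1.96]
rocker [0.5845 0.0511 0.069 ] tool mm [-4.1 -2.  26.1]
latch [ 0.5576 -0.0269  0.068 ] tool mm [-24.8  77.8  26.8]
start [0.5787 0.2122 0.072 ] tool mm [ -22.7 -162.2   24.1]
```

View pics/s1c.png

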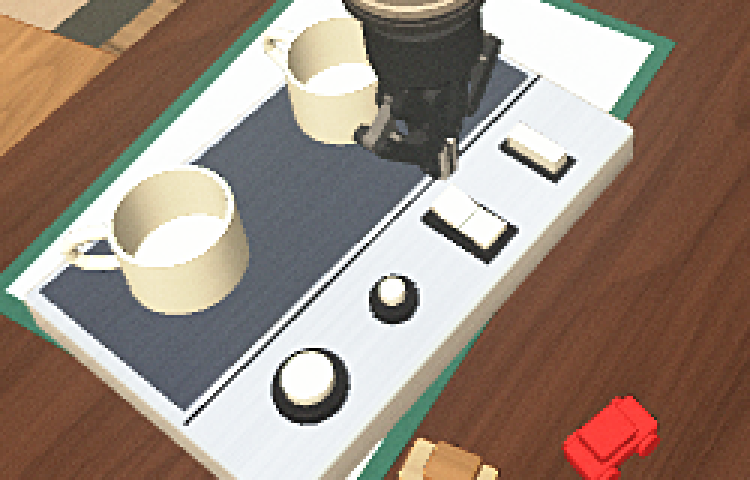

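View pics/wrist1.png

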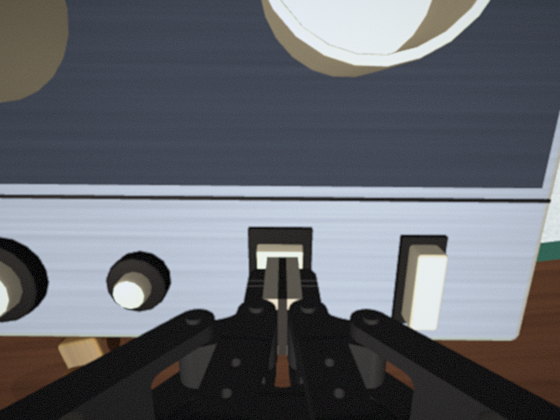

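The wrist view shows the shut tips at (283,270), in line with the rocker's far half, and the cups are clear. I'll correct by −4/−2 mm and press down.

drive_tool(series=[[-4, -2, 0, 0], [0, 0, 8, 0], [0, 0, 8, 0], [0, 0, 4, 0], [0, 0, 3, 0], [0, 0, 3, 0], [0, 0, 2, 0], [0, 0, 2, 0]])

```text
time_s: 3.58
tool_pos: [0.5885, 0.0524, 0.0698]
tcp_rot: [0.999, -0.04, 0.002, -0.004]
force: [-0.6, 0.1, 4.1]
finger_gap: 0.003
```

```bash
python3 d.py
```

```text
t 3.5833 pos [0.5885 0.0524 0.0698] yaw -4.53 zax [ 0.005  0.007 -1.   ] F [-0.63  0.09  4.14] gap 0.003 j [-0.01  0.49 -0.23  1.92  0.15  0.74 -1.98]
rocker [0.5845 0.0511 0.069 ] tool mm [-3.9  1.6  0.7]
latch [ 0.5576 -0.0269  0.068 ] tool mm [-24.6  81.5   1. ]
start [0.5787 0.2122 0.072 ] tool mm [ -22.4 -158.6   -1.1]
```

Contact at about 4 N, as expected. Continuing down.

drive_tool(series=[[-2, 0, 3, 0], [-1, 0, 3, 0], [0, 0, 3, 0], [0, 0, 3, 0]])

```text
time_s: 3.92
tool_pos: [0.5876, 0.0529, 0.0609]
tcp_rot: [0.999, -0.04, 0.005, -0.004]
force: [-33.5, -4.9, 100.4]
finger_gap: 0.001
```

```bash
python3 d.py
```

```text
t 3.9167 pos [0.5876 0.0529 0.0609] yaw -4.58 zax [ 0.009  0.007 -1.   ] F [-33.52  -4.92 100.37] gap 0.001 j [-0.02  0.5  -0.23  1.93  0.16  0.72 -1.98]
rocker [0.5845 0.0511 0.069 ] tool mm [-2.9  2.  -8.2]
latch [ 0.5576 -0.0269  0.068 ] tool mm [-23.6  81.8  -8. ]
start [0.5787 0.2122 0.072 ] tool mm [ -21.5 -158.2  -10.1]
```

It bottomed out hard at 100 N, so the arm is stiff. I'll lift off and use smaller steps from here.

drive_tool(series=[[0, 0, -6, 0], [0, 0, -20, 0], [0, 0, -20, 0], [-8, 26, 0, 0], [-8, 27, 0, 0], [-8, 27, 0, 0], [0, 0, 0, 0]])

```text
time_s: 4.5
tool_pos: [0.554, -0.0255, 0.1082]
tcp_rot: [0.999, -0.037, 0.003, -0.004]
force: [0.5, -2.0, -0.8]
finger_gap: 0.004
```

```bash
python3 d.py
python3 - <<'E'
from h import *
s=snap('side','side2');t=snap('top','top2');snap('wrist','wrist2')
a=s['image'][210:370,80:330,::-1]; cv2.imwrite('pics/s2c.png',cv2.resize(a,None,fx=3,fy=3,interpolation=3))
P=cloud(s)
a=np.deg2rad(-5.05); X=np.array([np.cos(a),np.sin(a)]); Y=np.array([-X[1],X[0]])
q=P[...,:2]-[.6528,.0852]; x=q@X+.085; y=q@Y+.040
for lo in range(-26,26,6):
    m=(x*1e3>lo)&(x*1e3<lo+6)&(abs(y)<.008)&(P[...,2]<.09); print(lo+3,np.median(P[m][:,2]).round(4) if m.any() else None,m.sum())
E
```

```text
t 4.5 pos [ 0.554  -0.0255  0.1082] yaw -4.3 zax [ 0.007  0.007 -1.   ] F [ 0.53 -1.96 -0.84] gap 0.004 j [ 0.12  0.38 -0.23  1.98  0.11  0.78 -1.82]
rocker [0.5845 0.0511 0.069 ] tool mm [ 24.4 -78.4  40. ]
latch [ 0.5576 -0.0269  0.068 ] tool mm [ 3.3  1.4 40.2]
start [0.5787 0.2122 0.072 ] tool mm [   6.5 -238.7   38.1]
-23 0.0665 20
-17 0.0651 16
-11 0.0626 16
-5 0.0599 12
1 0.0596 12
7 0.0592 18
13 0.0603 18
19 0.0608 15
25 0.0584 8
```

View pics/s2c.png

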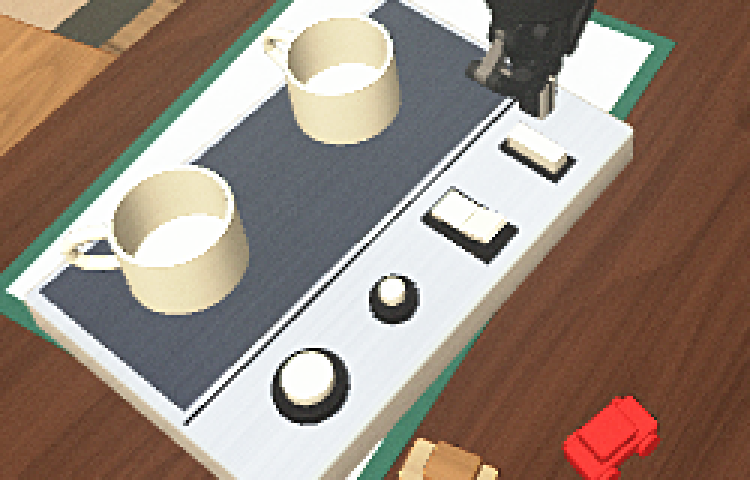

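View pics/wrist2.png

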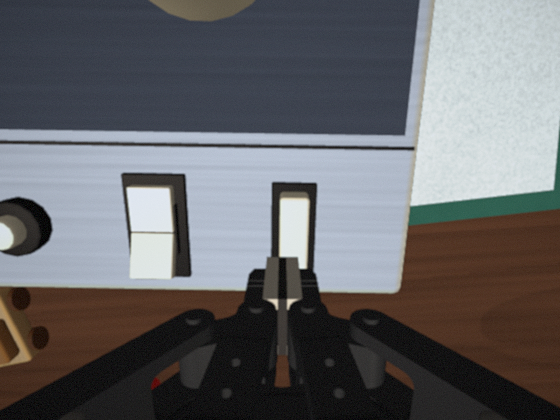

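The rocker is on: the far half is level at about 60–61 mm and the near half is raised (66 mm), and the wrist view shows the crease with the near half tilted at (152,255). The tips now hang over the latch (293,230). Next I'll descend on the latch.

drive_tool(series=[[3, 1, 10, 0], [0, 0, 10, 0], [0, 0, 8, 0], [0, 0, 3, 0], [0, 0, 2, 0], [0, 0, 2, 0], [0, 0, 2, 0]])

```text
time_s: 5.23
tool_pos: [0.5599, -0.0162, 0.066]
tcp_rot: [0.999, -0.032, 0.003, -0.006]
force: [-1.1, -2.2, 4.6]
finger_gap: 0.006
```

```bash
python3 d.py
```

```text
t 5.2333 pos [ 0.5599 -0.0162  0.066 ] yaw -3.7 zax [ 0.006  0.011 -1.   ] F [-1.08 -2.2   4.57] gap 0.006 j [ 0.1   0.45 -0.23  1.99  0.14  0.7  -1.84]
rocker [0.5845 0.0511 0.069 ] tool mm [ 20.2 -68.7  -2.1]
latch [ 0.5576 -0.0269  0.068 ] tool mm [-1.7 10.8 -2.2]
start [0.5787 0.2122 0.072 ] tool mm [   4.  -229.2   -3.3]
```

The tool drifted about 10 mm in y off the latch centre. I'll lift, recentre and try again.

drive_tool(series=[[0, 0, -6, 0], [-2, 6, -4, 0.02], [0, 6, 0, 0], [0, 2, 0, 0], [0, 0, 0, 0]])

```text
time_s: 5.65
tool_pos: [0.5567, -0.0316, 0.0775]
tcp_rot: [0.999, -0.043, 0.003, -0.006]
force: [0.4, 0.4, -0.5]
finger_gap: 0.0
```

```bash
python3 d.py
```

```text
t 5.65 pos [ 0.5567 -0.0316  0.0775] yaw -4.99 zax [ 0.007  0.011 -1.   ] F [ 0.39  0.43 -0.47] gap 0.0 j [ 0.13  0.43 -0.22  1.99  0.12  0.72 -1.82]
rocker [0.5845 0.0511 0.069 ] tool mm [ 20.4 -84.7   9.6]
latch [ 0.5576 -0.0269  0.068 ] tool mm [ 0.3 -4.7  9.6]
start [0.5787 0.2122 0.072 ] tool mm [   0.6 -244.7    8.4]
```

drive_tool(series=[[0, -3, 0, 0], [0, -1, 1, 0], [0, 0, 2, 0], [0, 0, 2, 0]])

```text
time_s: 5.98
tool_pos: [0.5576, -0.0276, 0.073]
tcp_rot: [0.999, -0.044, 0.004, -0.006]
force: [-1.0, 0.4, -0.1]
finger_gap: -0.003
```

```bash
python3 d.py
```

```text
t 5.9833 pos [ 0.5576 -0.0276  0.073 ] yaw -5.04 zax [ 0.009  0.011 -1.   ] F [-0.95  0.38 -0.12] gap -0.003 j [ 0.12  0.44 -0.22  1.99  0.13  0.71 -1.83]
rocker [0.5845 0.0511 0.069 ] tool mm [ 19.9 -80.7   5.1]
latch [ 0.5576 -0.0269  0.068 ] tool mm [-0.1 -0.7  5. ]
start [0.5787 0.2122 0.072 ] tool mm [-1.000e-01 -2.407e+02  3.900e+00]
```

Centred within 1 mm.

drive_tool(series=[[0, 0, 2, 0], [0, 0, 2, 0], [0, 0, 2, 0], [0, 0, 2, 0]])

```text
time_s: 6.32
tool_pos: [0.5575, -0.0271, 0.0637]
tcp_rot: [0.999, -0.044, 0.004, -0.006]
force: [-0.4, -0.3, 3.0]
finger_gap: -0.0
```

```bash
python3 d.py
```

```text
t 6.3167 pos [ 0.5575 -0.0271  0.0637] yaw -4.99 zax [ 0.008  0.011 -1.   ] F [-0.4  -0.31  2.99] gap -0.0 j [ 0.12  0.45 -0.22  2.    0.13  0.69 -1.84]
rocker [0.5845 0.0511 0.069 ] tool mm [ 20.2 -80.3  -4.2]
latch [ 0.5576 -0.0269  0.068 ] tool mm [ 0.1 -0.3 -4.3]
start [0.5787 0.2122 0.072 ] tool mm [   0.4 -240.3   -5.4]
```

drive_tool(series=[[0, 0, 1.5, 0], [0, 0, 1.5, 0]])

```text
time_s: 6.48
tool_pos: [0.5575, -0.0271, 0.0604]
tcp_rot: [0.999, -0.044, 0.004, -0.006]
force: [-1.7, -0.6, 3.9]
finger_gap: 0.003
```

drive_tool(series=[[0, 0, 1, 0]])

```text
time_s: 6.57
tool_pos: [0.5576, -0.0271, 0.0596]
tcp_rot: [0.999, -0.044, 0.004, -0.006]
force: [-9.8, -1.3, 29.3]
finger_gap: -0.0
```

Bottomed at 59.6 mm with 29 N, so the latch is fully down. I'll lift and travel to the start button, passing high over the rocker and timer.

drive_tool(series=[[0, 0, -15, 0], [0, 0, -25, 0], [0, 0, -20, 0], [0, -36, 0, 0], [0, -36, 0, 0], [0, -36, 0, 0], [0, -36, 0, 0], [0, -36, 0, 0], [0, -30, 0, 0], [0, -15, 0, 0], [0, 0, 0, 0], [0, 0, 0, 0]])

```text
time_s: 7.57
tool_pos: [0.5775, 0.2052, 0.1235]
tcp_rot: [0.999, -0.046, 0.004, -0.006]
force: [-0.8, -0.4, 0.0]
finger_gap: 0.0
```

```bash
python3 d.py
python3 - <<'E'
from h import *
s=snap('side','side3');snap('wrist','wrist3'); snap('top','top3')
a=s['image'][210:370,80:330,::-1]; cv2.imwrite('pics/s3c.png',cv2.resize(a,None,fx=3,fy=3,interpolation=3))
P=cloud(s)
a=np.deg2rad(-5.05); X=np.array([np.cos(a),np.sin(a)]); Y=np.array([-X[1],X[0]])
q=P[...,:2]-[.6528,.0852]; x=q@X+.085; 
for n,o in (('latch',.12),('rocker',.04)):
  y=q@Y+o
  for lo in range(-26,26,8):
    m=(x*1e3>lo)&(x*1e3<lo+8)&(abs(y)<.007)&(P[...,2]<.09); print(n,lo+4,np.median(P[m][:,2]).round(4) if m.any() else None,m.sum())
E
```

```text
t 7.5667 pos [0.5775 0.2052 0.1235] yaw -5.31 zax [ 0.008  0.012 -1.   ] F [-0.75 -0.42  0.02] gap 0.0 j [-0.22  0.45 -0.28  1.84  0.15  0.86 -2.24]
rocker [0.5845 0.0511 0.069 ] tool mm [ 20.9 153.5  52.6]
latch [ 0.5576 -0.0269  0.068 ] tool mm [  1.3 233.6  52.4]
start [0.5787 0.2122 0.072 ] tool mm [ 0.2 -6.4 51.6]
latch -22 0.0563 24
latch -14 0.0572 17
latch -6 0.0573 19
latch 2 0.0572 17
latch 10 0.0574 17
latch 18 0.0573 14
latch 26 0.0516 11
rocker -22 0.0661 27
rocker -14 0.0638 13
rocker -6 0.0611 18
rocker 2 0.0595 19
rocker 10 0.0594 19
rocker 18 0.0601 20
rocker 26 0.0584 9
```

View pics/s3c.png

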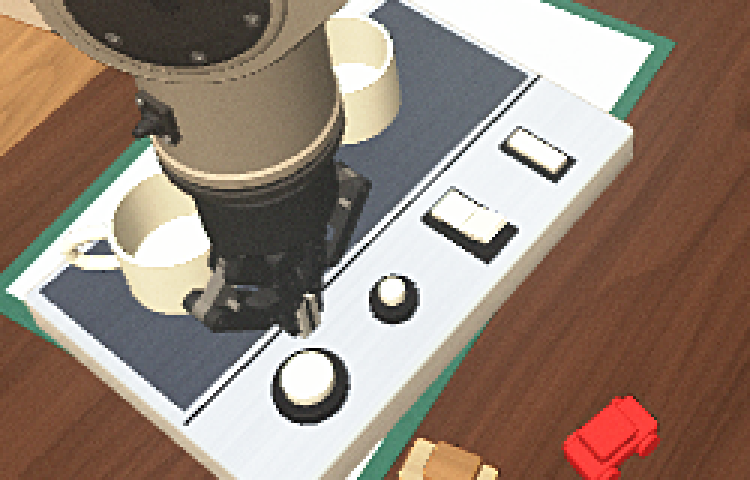

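View pics/wrist3.png

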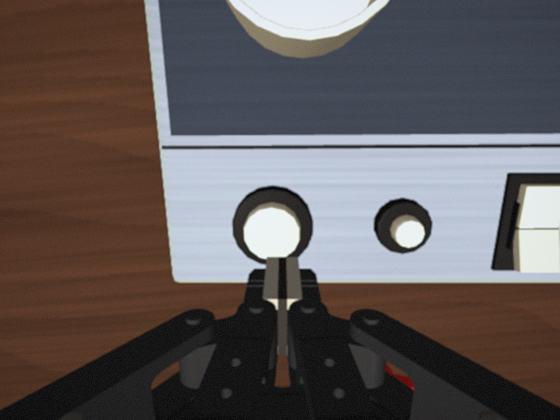

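The latch sits uniformly low: 57 mm in the side camera, which reads about 2.5 mm low at the rocker pivot too, so about 60 mm. The rocker is still on. In the wrist view the start button is at (272,232), slightly left of the tips. I'll recentre by −6 mm in y and descend.

drive_tool(series=[[0, -4, 0, 0], [0, -2, 0, 0], [0, 0, 15, 0], [0, 0, 15, 0], [0, 0, 6, 0], [0, 0, 2, 0], [0, 0, 1, 0]])

```text
time_s: 8.3
tool_pos: [0.5808, 0.204, 0.0848]
tcp_rot: [0.999, -0.052, 0.005, -0.005]
force: [0.7, -0.1, 0.9]
finger_gap: -0.002
```

```bash
python3 d.py
```

```text
t 8.3 pos [0.5808 0.204  0.0848] yaw -5.98 zax [ 0.01  0.01 -1.  ] F [ 0.7  -0.1   0.87] gap -0.002 j [-0.23  0.5  -0.26  1.86  0.17  0.79 -2.26]
rocker [0.5845 0.0511 0.069 ] tool mm [ 19.5 151.9  14.2]
latch [ 0.5576 -0.0269  0.068 ] tool mm [  0.8 232.2  14.1]
start [0.5787 0.2122 0.072 ] tool mm [-3.1 -7.8 12.8]
```

drive_tool(series=[[-2, -4, 0, -0.015], [-1, -3, 0, 0], [0, -1, 2, 0], [0, 0, 2, 0], [0, 0, 2, 0]])

```text
time_s: 8.72
tool_pos: [0.5796, 0.2135, 0.0808]
tcp_rot: [0.999, -0.044, 0.006, -0.006]
force: [-0.3, -0.0, 0.6]
finger_gap: -0.005
```

```bash
python3 d.py
```

```text
t 8.7167 pos [0.5796 0.2135 0.0808] yaw -5.05 zax [ 0.013  0.011 -1.   ] F [-0.31 -0.04  0.63] gap -0.005 j [-0.25  0.51 -0.27  1.86  0.18  0.78 -2.27]
rocker [0.5845 0.0511 0.069 ] tool mm [ 19.1 161.5  10. ]
latch [ 0.5576 -0.0269  0.068 ] tool mm [ -0.9 241.5   9.8]
start [0.5787 0.2122 0.072 ] tool mm [-0.8  1.5  8.8]
```

drive_tool(series=[[0, 0, 3, 0], [0, 0, 3, 0], [0, 0, 2, 0], [0, 0, 2, 0], [0, 0, 1.5, 0]])

```text
time_s: 9.13
tool_pos: [0.5799, 0.2138, 0.0683]
tcp_rot: [0.999, -0.044, 0.007, -0.006]
force: [-0.0, 0.1, 3.5]
finger_gap: -0.002
```

```bash
python3 d.py
```

```text
t 9.1333 pos [0.5799 0.2138 0.0683] yaw -5.05 zax [ 0.014  0.011 -1.   ] F [-0.02  0.08  3.5 ] gap -0.002 j [-0.25  0.52 -0.26  1.86  0.18  0.76 -2.27]
rocker [0.5845 0.0511 0.069 ] tool mm [ 19.  161.6  -2.5]
latch [ 0.5576 -0.0269  0.068 ] tool mm [ -1.1 241.7  -2.7]
start [0.5787 0.2122 0.072 ] tool mm [-1.   1.6 -3.7]
```

drive_tool(series=[[0, 0, 1.5, 0], [0, 0, 1, 0]])

```text
time_s: 9.3
tool_pos: [0.58, 0.2138, 0.0658]
tcp_rot: [0.999, -0.044, 0.007, -0.006]
force: [-6.3, -2.6, 21.2]
finger_gap: 0.001
```

Right down (65.8 mm, 21 N against the stop). Now I'll lift and back away.

drive_tool(series=[[0, 0, -8, 0], [0, 0, -25, 0], [0, 0, -30, 0], [0, 0, -30, 0], [0, 0, -30, 0], [-25, 0, -10, 0], [-30, 0, 0, 0], [-30, 0, 0, 0], [-10, 0, 0, 0], [0, 0, 0, 0], [0, 0, 0, 0], [0, 0, 0, 0]])

```text
time_s: 10.3
tool_pos: [0.4814, 0.2201, 0.2055]
tcp_rot: [0.999, -0.045, 0.008, -0.006]
force: [0.7, 0.0, -0.2]
finger_gap: -0.001
```

```bash
python3 d.py
python3 - <<'E'
from h import *
s=snap('side','side4'); t=snap('top','top4'); w=snap('wrist','wrist4')
P=cloud(s)
a=np.deg2rad(-5.05); X=np.array([np.cos(a),np.sin(a)]); Y=np.array([-X[1],X[0]])
for nm,c in (('side',s),('wrist',w),('side0',dict(np.load('pics/side0.npz')))):
  P=cloud(c); q=P[...,:2]-[.6528,.0852]; x=q@X+.085
  for n,o in (('latch',.12),('rockerfar',.04),('timer',-.04),('start',-.12)):
    y=q@Y+o; xc=.018 if n=='rockerfar' else 0
    m=(np.hypot(x-xc,y)<.006)&(P[...,2]<.09)&(P[...,2]>.04); print(nm,n,np.median(P[m][:,2]).round(4) if m.any() else None,m.sum())
a=s['image'][180:390,60:340,::-1]; cv2.imwrite('pics/s4c.png',cv2.resize(a,None,fx=2.8,fy=2.8,interpolation=3))
d=cv2.absdiff(t['image'],np.load('pics/top0.npz')['image']).max(2); print('bowl diff',(d[200:305,400:500]>40).sum(),'car diff',(d[245:310,118:180]>40).sum())
E
```

```text
t 10.3 pos [0.4814 0.2201 0.2055] yaw -5.14 zax [ 0.016  0.012 -1.   ] F [ 0.66  0.04 -0.18] gap -0.001 j [-0.26  0.22 -0.33  1.96  0.09  0.96 -2.29]
rocker [0.5845 0.0511 0.069 ] tool mm [115.9 160.9 136.1]
latch [ 0.5576 -0.0269  0.068 ] tool mm [ 96.  240.9 135.7]
start [0.5787 0.2122 0.072 ] tool mm [ 95.7   0.9 134.9]
side latch 0.058 16
side rockerfar None 0
side timer None 0
side start 0.0701 27
wrist latch None 0
wrist rockerfar 0.0621 229
wrist timer 0.072 232
wrist start 0.072 233
side0 latch 0.0662 18
side0 rockerfar 0.0664 22
side0 timer 0.0701 21
side0 start 0.0697 29
bowl diff 0 car diff 0
```

View pics/s4c.png

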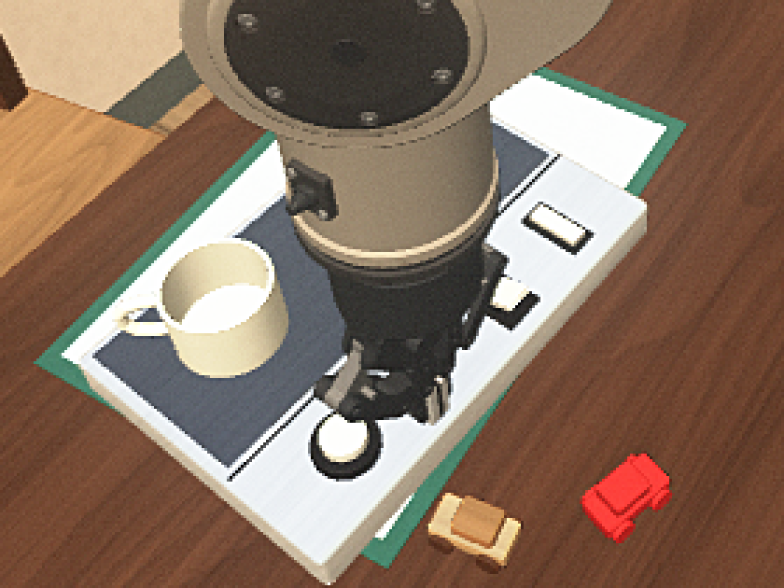

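View pics/top4.png

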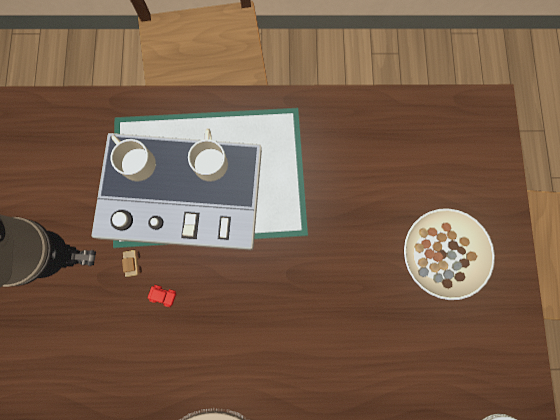

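The final views agree: cups at (132,160) and (208,160), bowl and cars unmoved (no pixel change at the bowl and cars), rocker far half at 62.1 mm, latch 8.2 mm lower than at the start, start and timer both up at 72 mm, and the arm is clear.

```bash
python3 -c "
from bench import arm
print(arm.hand_in())"
```

```text
the job is handed in; nothing more can be done
None
```

I pressed the three controls in order with shut fingers (rocker, then bar latch, then start button) and handed the job in at about 10.5 s.

**Last checks**
- **Rocker:** on, with the far half level at 62.1 mm.
- **Latch:** stayed down, 8.2 mm lower than at the start.
- **Start button:** bottomed at 65.8 mm, then came back up to 72 mm.
- **Timer button:** up at 72 mm, and no move came down near it.
- **Bowl and toy car:** no pixel change in the top view.
- **Cups:** at the same pixels as before, judged by eye.

**What went less well**
- **Rocker press too hard:** my last step against its stop read about 100 N vertically (106 N in total) at the wrist. That is under the 120 N limit. The fingertips took the load, so the 40 N limit for the arm and gripper body should not apply, but I could not measure that separately.
- **First try at the latch off-centre:** the tool drifted about 10 mm to one side, off the latch centre, and touched at about 5 N. I lifted, recentred and pressed it fully.
- **Side camera offset:** it read heights about 2–2.5 mm low throughout, so I compared its readings before and after.

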